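# Find the blind hole and hold the moulded spacer hole-up

### The job

Of the two white blocks lying on the cutting mat, one has a blind hole in one end and the other is an undrilled blank. Take the drilled block, turn it so the hole faces straight up, and prove it by feel: press its closed underside gently on the brass spring pin until the pin dips (it would slip into the hole without dipping). Then lift it off and finish holding it still in the gripper, upright with the hole up, at least 10 cm above the mat, leaving the scissors cup, lidded pot and pale green sanding block where they stand.

Things in the scene. Friction and masses are not known exactly. Their poses are not given: they have to be found in the camera images.
- spacer: White plastic block with the blind hole, 60 x 40 x 40 mm, about 90 g, lying on the mat at any yaw. Origin at the centre of the block; its x axis runs along the 60 mm length and points out of the end that has the hole (its other end is closed); y and z are square to the flat 40 mm sides. The hole is round, 20 mm across and 35 mm deep, along the block's centre line.
- spacer_hole (a point): Centre of the hole's mouth, in the end face of the drilled block, 30 mm from its origin along +x.
- spacer_foot (a point): Centre of the closed end face of the drilled block, 30 mm from its origin along -x.
- blank: Undrilled white plastic block, same outside size (60 x 40 x 40 mm), both ends closed; origin at its centre, x along its length. It may be handled if wanted. The two blocks may swap places.
- feeler_base: Fixed square aluminium foot of the feeler, 70 x 70 x 15 mm, with a dark collar 24 mm across up to 21 mm; origin at the centre of its underside on the mat.
- feeler (a joint): Dip of the brass spring pin in m: 0 when up, 0.008 when fully down. It dips straight down; about 1.5 N starts it and 5.5 N takes it fully down, after which it is rigid.
- feeler_top (a point): Centre of the top of the brass pin, 10 mm across, which stands upright in the middle of the foot; its top is 55 mm above the mat when up.
- mat: Green cutting mat, fixed, 440 x 800 x 2 mm, on the bench; its top is 2 mm above the work surface. Origin at the centre of its underside.
- cup: Red cup of scissors, 82 mm across, 195 mm high with the scissors; origin at the centre of its underside. Bystander.
- pot: White pot with a lid, 62 mm across, 40 mm high; origin at the centre of its underside. Bystander.
- sander: Pale pale green sanding block, 50 x 80 x 28 mm; origin at the centre of its underside. Bystander.
Not all that is in view belongs to the job. What is shaped like the spacer but blue or red is not meant.

How it is judged:
On the way:
1. the drilled block, gripped and hole up, is pressed with its closed end on the spring pin so that the pin dips (value of joint feeler above 0.002 m and angle between spacer's own x axis and vertical below 0.26 rad and horizontal distance between spacer_foot and feeler_top below 0.022 m and contact force between spacer and feeler_base above 0.5 N and contact force between spacer and the fingers above 1 N), for 0.1 s.
At the end, for the whole second after the job is handed in: The drilled block is held still in the fingers alone, hole up within 10 degrees, its closed end more than 9 cm up and off the pin, and the pin is back up (angle between spacer's own x axis and vertical below 0.17 rad and height (world z) of spacer_foot above 0.09 m and contact force between spacer and the fingers above 1 N and contact force between spacer and feeler_base below 0.1 N and contact force between spacer and cup below 0.1 N and linear speed of spacer below 0.02 m/s and angular speed of spacer below 0.2 rad/s and value of joint feeler below 0.001 m); the arm keeps its last pose, push and grip.
It fails at once if the block is rammed onto the pin (more than 25 N) (contact force between spacer and feeler_base above 25 N).
It fails at once if a bystander is shifted by more than 3 cm or tipped (distance of any of cup, pot, sander from where it was at the start of the episode above 0.03 m or angle between cup's own z axis and vertical above 0.5 rad).
It also fails if it takes over 64 s, if anything falls off the work surface, if the arm or the gripper's body presses on something with over 40 N, if the wrist force passes 120 N, or if a joint passes its speed limit or range.

### The arm

A 6-joint arm with a two-finger parallel gripper is mounted at the origin on the work surface. World frame = base frame: x ahead of the robot, y to its left, z up, the work surface at z = 0. Lengths are in m, angles in rad, forces in N, time in s.
With the tool pointing down it reaches from about 0.35 to 0.775 m from the base axis. Payload 5.5 kg.
Tool frame: the origin (TCP) lies at the very end of the fingers, on their centre line; the grasp point (between the pads) lies 19 mm behind it; z points along the fingers, y is the direction in which the jaws open and shut (so a half turn about z gives the same grasp; the last joint's range is limited). The gripper opens to 85 mm and grips with 20 to 120 N. Pads are 22 mm wide; open, the fingers measure 114 mm over their backs; the gripper's body (76 mm by 85 mm) begins 54 mm behind the grasp point. The pads swing forward as they close: fully open they stand 13 mm farther back than shut.
Start: joints at [0.998, 0.313, 0.046, 1.304, 0, 1.431], TCP at [0.241, 0.522, 0.197] pointing down, gripper open.
Joint ranges: [-2.76, 2.76], [-0.86, 1.69], [-1.03, 1.26], [-2.2, 2.34], [-1.47, 1.5], [-3.14, 3.14]. Speed limits (rad/s): [2.57, 2.57, 3.14, 3.14, 3.14, 3.14].

### API

Orientations are given as a unit quaternion [w, x, y, z].
In Python, from workcell import env gives the robot as it stands. The module is installed in compiled form; this text tells all that it offers.
- The arm moves only by the shell command python3 -m pendant 'ROWS' [FORCE]. ROWS is JSON, a list of rows, each an object with "fingers": the finger opening in mm, from 0 to 85.4; "delta_pos": the shift along the tool's x, y, z in mm, a list of three; "angular": the turn, a rotation vector about the tool's x, y, z in rad, a list of three. In form: [{"fingers": fingers, "delta_pos": [x, y, z], "angular": [ax, ay, az]}, ...]. A call has 1 to 12 rows; each row shifts and turns the commanded pose from where the row before left it, along the tool's axes as they then stand; what a row does not reach is not made up. A row lasts 1/10 s, in which the tool goes at most 50 mm and 8.59 degrees, less where a joint would pass 70% of its speed; a pose out of reach is approached as far as the arm can. A call is refused whole if a number of a shift passes 50 or a number of a turn 0.15, either way. A call with a gripper value outside its range is refused whole. The fingers move at their own pace and stop on an object; FORCE is the grip in N (left out, the last holds). Time passes only in rows, so rows that do not move let the fingers close. It gives the time, the measured TCP pose, the force and the opening at its end, in the units of the state.
- env.get_state(): the state, without advancing time (a new reading comes with each control period).
- env.read_camera(name): name is "scene" or "top" or "wrist"; returns the picture (420x560x3 uint8, blue, green, red); there is no depth.
- env.camera_params(name): a dict with "fx", "fy", "cx", "cy" (pixels), "view" (4x4, takes a point from world to camera coordinates). Camera axes: x right, y up, looking along -z (the intrinsics and any distortion apply to the point x, -y, -z); pixel columns grow to the right and rows downward; lengths in m; the calibration is good to about 2 mm. A picture is of the moment at which its call begins: read the wrist's pose just before it. camera_params takes no time and is no camera call; for the wrist camera it gives the pose at the moment of the call.
- env.hand_in(): hands the job in, once; it reports no verdict.
The state is a dict: "clock": time; "joint_pos": joint angles; "qvel": joint speeds; "tau": joint torques, N m; "tcp_pos": TCP position; "orientation": TCP orientation; "wrist_force": force on the tool from outside, world axes, zero at the start; "ft_torque": the same for the moment, N m; "finger_gap": finger opening in m.
Only numpy, scipy, OpenCV 4.12 (cv2) and the standard library are available. Lean on these libraries where they do the work, as an engineer would, in place of code of your own. Each camera call takes 0.05 s, during which the arm holds its last target. There are 200 camera calls.

## Working session

There is one attempt and no reset: what is moved stays moved. The work goes in short steps, Python scripts to look and compute and a shell command to move; the robot and the scene stay as the last step left them, time stands still between calls to the robot, and variables do not carry over. Pictures are saved under pics/ and viewed, about 8 in all and at most 12, crops included, and the job is handed in when it is done.

```bash
mkdir -p pics; cat > h.py <<'E'
import numpy as np, cv2
from workcell import env
def ray(p,u,v):
    V=np.array(p["view"]); d=np.array([(u-p["cx"])/p["fx"],-(v-p["cy"])/p["fy"],-1.])
    R=V[:3,:3]; return -R.T@V[:3,3], R.T@d
def onz(p,u,v,z):
    o,d=ray(p,u,v); return o+d*(z-o[2])/d[2]
def proj(p,X):
    c=np.array(p["view"])@np.append(X,1); return p["fx"]*c[0]/-c[2]+p["cx"], p["fy"]*-c[1]/-c[2]+p["cy"]
E
python3 - <<'E'
from h import *
a=env.read_camera("scene");b=env.read_camera("top")
cv2.imwrite("pics/scene0.png",a);cv2.imwrite("pics/top0.png",b)
for n in("scene","top"):
    p=env.camera_params(n);print({k:(np.round(v,3).tolist()) for k,v in p.items()})
print(env.get_state())
E
```

```text
{'fx': 488.23, 'fy': 488.23, 'cx': 279.585, 'cy': 214.765, 'view': [[-0.568, 0.823, 0.011, 0.231], [-0.622, -0.438, 0.649, 0.257], [0.539, 0.362, 0.761, -1.615], [0.0, 0.0, 0.0, 1.0]]}
{'fx': 412.058, 'fy': 412.058, 'cx': 280.738, 'cy': 213.017, 'view': [[0.014, -1.0, 0.007, -0.001], [0.971, 0.015, 0.24, -0.477], [-0.24, 0.003, 0.971, -0.907], [0.0, 0.0, 0.0, 1.0]]}
{'clock': 0.1, 'joint_pos': array([9.98398995e-01, 3.13945758e-01, 4.51024902e-02, 1.30359820e+00,
       5.87373818e-07, 1.43120031e+00]), 'qvel': array([ 3.36810927e-04, -2.82236809e-03, -6.18440083e-05,  1.19381802e-03,
        1.49625705e-03, -1.36401928e-03]), 'tau': array([ 2.20887399e-03, -4.81728601e+01,  2.99242240e+01,  1.27335699e-02,
       -1.87664141e-04, -3.66071708e-05]), 'tcp_pos': array([0.24089416, 0.52155012, 0.19639049]), 'orientation': array([-2.86961558e-04,  2.14715553e-01,  9.76676279e-01, -7.70892983e-04]), 'wrist_force': array([-0.30939032, -0.40119712, -0.09066623]), 'ft_torque': array([ 0.02155279, -0.02545401, -0.0782912 ]), 'finger_gap': 0.08547974826284603}
```

View pics/top0.png

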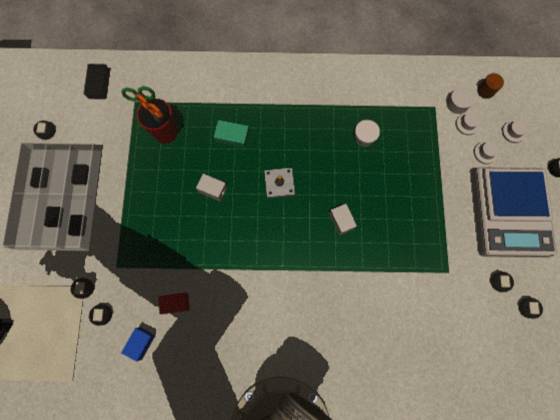

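View pics/scene0.png

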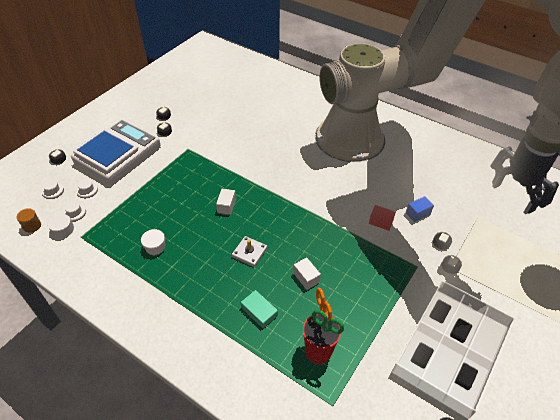

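The top view shows two white blocks at (211,187) and (343,219). In the scene view they are at (307,272) and (227,202) respectively. The white pot is at (367,132), the pin at (280,183), and the blue and red decoys are off the mat. I'll enlarge both blocks and measure them.

```bash
python3 - <<'E'
from h import *
a=cv2.imread("pics/scene0.png");b=cv2.imread("pics/top0.png")
c=lambda im,u,v:cv2.resize(im[v-25:v+25,u-25:u+25],(300,300),interpolation=cv2.INTER_CUBIC)
cv2.imwrite("pics/crop0.png",np.vstack([np.hstack([c(a,307,272),c(a,227,202)]),np.hstack([c(b,211,187),c(b,343,219)])]))
p=env.camera_params("top")
hsv=cv2.cvtColor(b,cv2.COLOR_BGR2HSV)
for u,v in((211,187),(343,219)):
    m=np.zeros(b.shape[:2],np.uint8)
    g=((hsv[...,1]<70)&(hsv[...,2]>150)).astype(np.uint8)
    m[v-25:v+25,u-25:u+25]=g[v-25:v+25,u-25:u+25]
    k=max(cv2.findContours(m,0,2)[0],key=cv2.contourArea)
    P=np.array([onz(p,*q[0],.042)[:2] for q in k])
    r=cv2.minAreaRect((P*1000).astype(np.float32)); print(r)
print("pin",onz(p,280,180,.057),onz(p,279,183,.017))
E
```

```text
((548.3065185546875, 177.74122619628906), (56.6513671875, 37.49276351928711), 67.65800476074219)
((472.4497985839844, -143.25076293945312), (56.82061767578125, 38.095706939697266), 24.124574661254883)
pin [0.55895609 0.00899393 0.057     ] [0.56443663 0.01135277 0.017     ]
```

View pics/crop0.png

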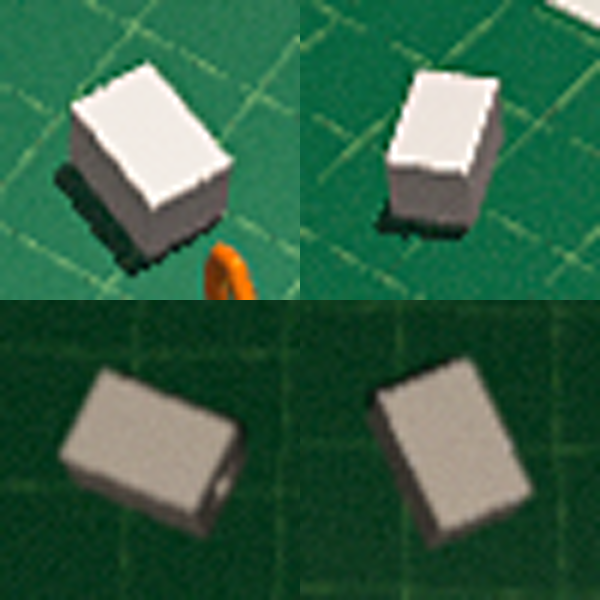

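Left block A (211,187) shows a bright round patch in its right end, which is consistent with a lit hole. Right block B (343,219) shows no such mark on the faces I can see. I'll confirm with the wrist camera from the hole side, at the planned tilted pre-grasp.

```bash
python3 -m pendant '[{"fingers":85,"delta_pos":[-38.7,-24.5,0],"angular":[0,0,0]},{"fingers":85,"delta_pos":[-38.7,-24.5,0],"angular":[0,0,0]},{"fingers":85,"delta_pos":[-38.7,-24.5,0],"angular":[0,0,0]},{"fingers":85,"delta_pos":[-38.7,-24.5,0],"angular":[0,0,0]},{"fingers":85,"delta_pos":[-38.7,-24.5,0],"angular":[0,0,0]},{"fingers":85,"delta_pos":[-38.7,-24.5,0],"angular":[0,0,0]},{"fingers":85,"delta_pos":[-38.7,-24.5,0],"angular":[0,0,0]},{"fingers":85,"delta_pos":[-38.7,-24.5,0],"angular":[0,0,0]},{"fingers":85,"delta_pos":[-38.7,-24.5,0],"angular":[0,0,0]},{"fingers":85,"delta_pos":[-38.7,-24.5,0],"angular":[0,0,0]},{"fingers":85,"delta_pos":[-38.7,-24.5,0],"angular":[0,0,0]}]' | tail -c 600
python3 -m pendant '[{"fingers":85,"delta_pos":[0,0,0],"angular":[0,0,0.14]},{"fingers":85,"delta_pos":[0,0,0],"angular":[0,0,0.14]},{"fingers":85,"delta_pos":[0,0,0],"angular":[0,0,0.14]},{"fingers":85,"delta_pos":[0,0,0],"angular":[0,0,0.14]},{"fingers":85,"delta_pos":[0,0,0],"angular":[0,0,0.14]},{"fingers":85,"delta_pos":[0,0,0],"angular":[0,0,0.14]},{"fingers":85,"delta_pos":[0,0,0],"angular":[0,0,0.14]},{"fingers":85,"delta_pos":[0,0,0],"angular":[0,0,0.14]},{"fingers":85,"delta_pos":[0,0,0],"angular":[0,0,0.14]},{"fingers":85,"delta_pos":[0,0,0],"angular":[0,0,0.14]},{"fingers":85,"delta_pos":[0,0,0],"angular":[0,0,0.127]}]' | tail -c 600
python3 -m pendant '[{"fingers":85,"delta_pos":[0,0,0],"angular":[0,0.125,0]},{"fingers":85,"delta_pos":[0,0,0],"angular":[0,0.125,0]},{"fingers":85,"delta_pos":[0,0,0],"angular":[0,0.125,0]},{"fingers":85,"delta_pos":[0,0,0],"angular":[0,0.125,0]},{"fingers":85,"delta_pos":[0,0,0],"angular":[0,0,0]}]' | tail -c 600
python3 - <<'E'
from h import *
p=env.camera_params("wrist");w=env.read_camera("wrist");t=env.read_camera("top");s=env.read_camera("scene");cv2.imwrite("pics/w1.png",w);cv2.imwrite("pics/t1.png",t);cv2.imwrite("pics/s1.png",s)
np.save("w1.npy",p["view"]);print({k:np.round(v,3).tolist() for k,v in p.items()})
print(env.get_state()["joint_pos"].round(3))
E
```

```text
clock: 1.2
tcp_pos: [0.5151, 0.097, 0.1969]
orientation: [-0.0, 0.215, 0.977, 0.0]
wrist_force: [0.7, 0.2, 0.0]
finger_gap: 0.0855
clock: 2.3
tcp_pos: [0.5143, 0.0988, 0.1967]
orientation: [-0.0, 0.832, 0.555, -0.0]
wrist_force: [-0.4, -0.7, -0.6]
finger_gap: 0.0849
clock: 2.8
tcp_pos: [0.5127, 0.0967, 0.1952]
orientation: [-0.139, 0.806, 0.537, 0.205]
wrist_force: [0.5, 0.3, 0.2]
finger_gap: 0.085
{'fx': 312.684, 'fy': 312.684, 'cx': 279.891, 'cy': 203.466, 'view': [[0.923, -0.384, -0.005, -0.437], [0.375, 0.897, 0.237, -0.343], [-0.087, -0.22, 0.972, -0.31], [0.0, 0.0, 0.0, 1.0]]}
[-0.284  0.088 -0.337  1.088  0.495  1.691]
```

View pics/w1.png

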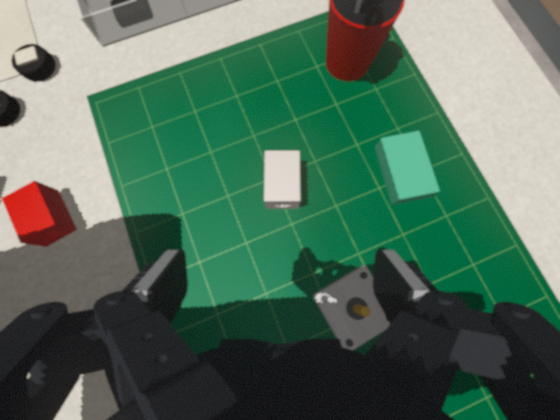

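The wrist view shows block A's top at (283,172) with a mark in its near end at about (283,205). The pin's foot is at about (358,310). I'll crop the end to confirm and measure the block from this view.

```bash
python3 - <<'E'
from h import *
w=cv2.imread("pics/w1.png");p=env.camera_params("wrist");p["view"]=np.load("w1.npy")
cv2.imwrite("pics/c1.png",np.hstack([cv2.resize(w[140:220,243:323],(400,400),interpolation=cv2.INTER_CUBIC),cv2.resize(w[260:360,308:408],(400,400),interpolation=cv2.INTER_CUBIC)]))
hsv=cv2.cvtColor(w,cv2.COLOR_BGR2HSV);m=np.zeros(w.shape[:2],np.uint8)
m[140:220,243:323]=((hsv[...,1]<60)&(hsv[...,2]>150))[140:220,243:323]*255
m=cv2.morphologyEx(m,cv2.MORPH_OPEN,np.ones((5,5)))
k=max(cv2.findContours(m,0,2)[0],key=cv2.contourArea);print(cv2.boundingRect(k))
P=np.array([onz(p,*q[0],.042)[:2] for q in k]);print(cv2.minAreaRect((P*1000).astype(np.float32)))
# top view pin base: square contour of aluminium
t=cv2.imread("pics/top0.png");pt=env.camera_params("top");h=cv2.cvtColor(t,cv2.COLOR_BGR2HSV)
m=np.zeros(t.shape[:2],np.uint8);m[160:205,255:305]=((h[...,1]<90)&(h[...,2]>70))[160:205,255:305]*255
m=cv2.morphologyEx(m,cv2.MORPH_CLOSE,np.ones((7,7)))
k=max(cv2.findContours(m,0,2)[0],key=cv2.contourArea)
P=np.array([onz(pt,*q[0],.017)[:2] for q in k]);print("base",cv2.minAreaRect((P*1000).astype(np.float32)))
m=np.zeros(t.shape[:2],np.uint8);m[160:205,255:305]=((h[...,0]>8)&(h[...,0]<35)&(h[...,1]>110)&(h[...,2]>60))[160:205,255:305]
v,u=np.nonzero(m);print("brass px",len(u),u.min(),u.max(),v.min(),v.max(),onz(pt,u.mean(),v.min()+3,.057))
E
```

```text
(263, 150, 37, 52)
((549.4801025390625, 178.15618896484375), (61.516353607177734, 40.64837646484375), 66.7120132446289)
base ((567.4202880859375, 10.884998321533203), (71.97351837158203, 71.15885162353516), 6.429598331451416)
brass px 22 278 281 175 181 [0.56396297 0.01091893 0.057     ]
```

View pics/c1.png

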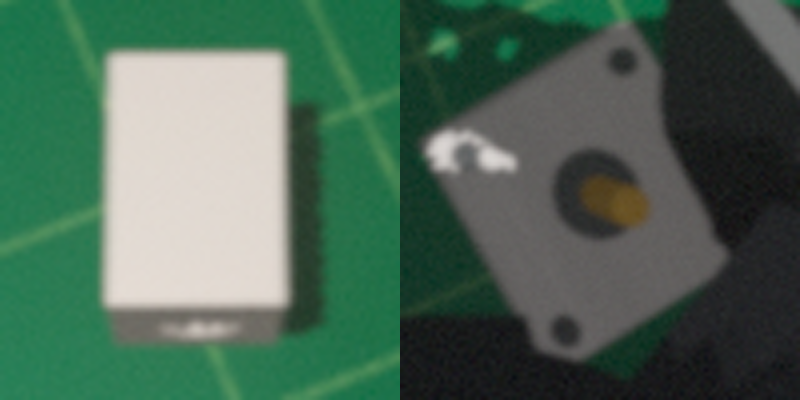

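The near end of A shows a lit recess in otherwise shaded grey, so A is the drilled block with its hole at the near (−y) end. That agrees with the top view. The pin measures about (0.566, 0.011). Next I'll approach along the tool axis.

```bash
python3 -m pendant '[{"fingers":70,"delta_pos":[-1,0.5,25],"angular":[0,0,0]},{"fingers":70,"delta_pos":[-1,0.5,30],"angular":[0,0,0]},{"fingers":70,"delta_pos":[-1,0.5,30],"angular":[0,0,0]},{"fingers":70,"delta_pos":[-1,0.5,30],"angular":[0,0,0]},{"fingers":70,"delta_pos":[-1,0.5,25],"angular":[0,0,0]},{"fingers":70,"delta_pos":[0,0,0],"angular":[0,0,0]},{"fingers":70,"delta_pos":[0,0,0],"angular":[0,0,0]}]'
python3 - <<'E'
from h import *
from scipy.spatial.transform import Rotation as R
w=cv2.imread("pics/w1.png");p=env.camera_params("wrist");q=dict(p);q["view"]=np.load("w1.npy")
print("pin wrist",onz(q,365.5,311,.057))
s=env.get_state();r=R.from_quat(s["orientation"],scalar_first=True)
print(r.as_matrix().round(3)); print("delta tool",r.inv().apply(np.array([.5506,.1818,.0133])-s["tcp_pos"])*1000)
cv2.imwrite("pics/w2.png",env.read_camera("wrist"))
E
```

```text
clock: 3.65
tcp_pos: [0.5407, 0.1572, 0.0723]
orientation: [-0.138, 0.804, 0.541, 0.205]
wrist_force: [-0.6, -0.8, 0.4]
finger_gap: 0.07
pin wrist [0.56966408 0.01188005 0.057     ]
[[ 0.331  0.926  0.18 ]
 [ 0.813 -0.377  0.444]
 [ 0.479 -0.    -0.878]]
delta tool [-4.96157142 -0.08105098 64.45730115]
```

View pics/w2.png

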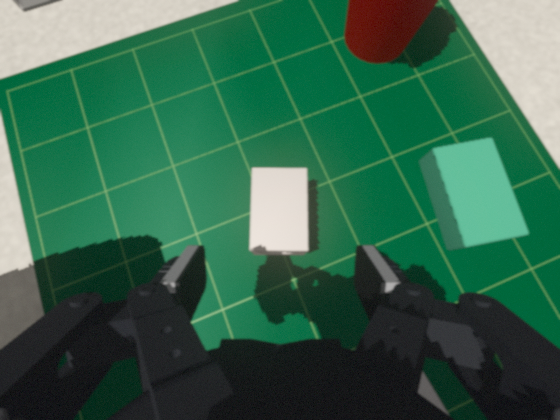

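The block sits centred between the fingers at about (280,210), and the sander at (475,195) is clear. Now I'll go in, grip, and lift.

```bash
python3 -m pendant '[{"fingers":70,"delta_pos":[-2,0,20],"angular":[0,0,0]},{"fingers":70,"delta_pos":[-2,0,20],"angular":[0,0,0]},{"fingers":70,"delta_pos":[-1,0,16],"angular":[0,0,0]},{"fingers":70,"delta_pos":[0,0,8],"angular":[0,0,0]},{"fingers":70,"delta_pos":[0,0,0],"angular":[0,0,0]},{"fingers":20,"delta_pos":[0,0,0],"angular":[0,0,0]},{"fingers":20,"delta_pos":[0,0,0],"angular":[0,0,0]},{"fingers":20,"delta_pos":[0,0,0],"angular":[0,0,0]},{"fingers":20,"delta_pos":[0,0,0],"angular":[0,0,0]},{"fingers":20,"delta_pos":[0,0,0],"angular":[0,0,0]},{"fingers":20,"delta_pos":[0,0,0],"angular":[0,0,0]}]' 50
python3 -m pendant '[{"fingers":20,"delta_pos":[0,0,-10],"angular":[0,0,0]},{"fingers":20,"delta_pos":[0,0,-20],"angular":[0,0,0]},{"fingers":20,"delta_pos":[0,0,-30],"angular":[0,0,0]},{"fingers":20,"delta_pos":[0,0,-40],"angular":[0,0,0]},{"fingers":20,"delta_pos":[0,0,-40],"angular":[0,0,0]},{"fingers":20,"delta_pos":[0,0,-40],"angular":[0,0,0]},{"fingers":20,"delta_pos":[0,0,-20],"angular":[0,0,0]},{"fingers":20,"delta_pos":[0,0,0],"angular":[0,0,0]}]'
python3 -c "
from h import *
print(env.get_state()['joint_pos'].round(3))"
```

```text
clock: 4.8
tcp_pos: [0.5524, 0.1805, 0.0158]
orientation: [-0.137, 0.804, 0.54, 0.208]
wrist_force: [-2.3, 0.3, 9.2]
finger_gap: 0.0198
clock: 5.6
tcp_pos: [0.5161, 0.0896, 0.1925]
orientation: [-0.135, 0.805, 0.539, 0.207]
wrist_force: [0.5, -0.5, 0.5]
finger_gap: 0.02
[-0.303  0.092 -0.346  1.078  0.498  1.671]
```

The fingers closed to 20 mm, so there is no block between them. I'll take a look.

```bash
python3 - <<'E'
from h import *
w=env.read_camera("wrist");s=env.read_camera("scene");t=env.read_camera("top")
cv2.imwrite("pics/w3.png",w);cv2.imwrite("pics/s3.png",s);cv2.imwrite("pics/t3.png",t)
cv2.imwrite("pics/m3.png",np.hstack([cv2.resize(w,(400,300)),cv2.resize(s[180:330,210:410],(400,300))]))
np.save("w3.npy",env.camera_params("wrist")["view"])
E
```

```text
(no output)
```

View pics/m3.png

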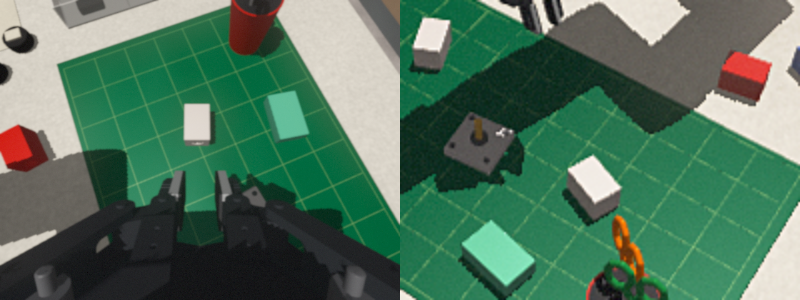

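```bash
python3 - <<'E'
from h import *
p=env.camera_params("wrist")
for n in (1,2,3):
    w=cv2.imread(f"pics/w{n}.png")
    hsv=cv2.cvtColor(w,cv2.COLOR_BGR2HSV);m=np.zeros(w.shape[:2],np.uint8)
    m[120:260,230:330]=((hsv[...,1]<60)&(hsv[...,2]>150))[120:260,230:330]*255
    m=cv2.morphologyEx(m,cv2.MORPH_OPEN,np.ones((5,5)))
    k=max(cv2.findContours(m,0,2)[0],key=cv2.contourArea);print(n,cv2.boundingRect(k))
    if n==2: continue
    p["view"]=np.load(f"w{n}.npy")
    P=np.array([onz(p,*q[0],.042)[:2] for q in k]);print(cv2.minAreaRect((P*1000).astype(np.float32)))
p=env.camera_params("top")
for n in (0,3):
    b=cv2.imread(f"pics/top{n}.png" if n==0 else "pics/t3.png");hsv=cv2.cvtColor(b,cv2.COLOR_BGR2HSV)
    m=np.zeros(b.shape[:2],np.uint8);m[165:215,188:240]=((hsv[...,1]<70)&(hsv[...,2]>130))[165:215,188:240]
    k=max(cv2.findContours(m,0,2)[0],key=cv2.contourArea);P=np.array([onz(p,*q[0],.042)[:2] for q in k]);print(cv2.boundingRect(k),cv2.minAreaRect((P*1000).astype(np.float32)))
w=cv2.imread("pics/w3.png");cv2.imwrite("pics/c3.png",cv2.resize(w[130:330,200:380],(540,600),interpolation=cv2.INTER_CUBIC))
E
```

```text
1 (263, 150, 37, 52)
((549.4801025390625, 178.15618896484375), (61.516353607177734, 40.64837646484375), 66.7120132446289)
2 (249, 167, 59, 87)
3 (257, 145, 37, 52)
((545.374755859375, 178.86962890625), (60.33379364013672, 41.021209716796875), 67.64705657958984)
(197, 174, 28, 23) ((547.9326171875, 177.91616821289062), (58.902278900146484, 39.22203063964844), 67.82389068603516)
(197, 175, 28, 22) ((548.3743286132812, 177.67539978027344), (56.72164535522461, 37.6682014465332), 67.65800476074219)
```

View pics/c3.png

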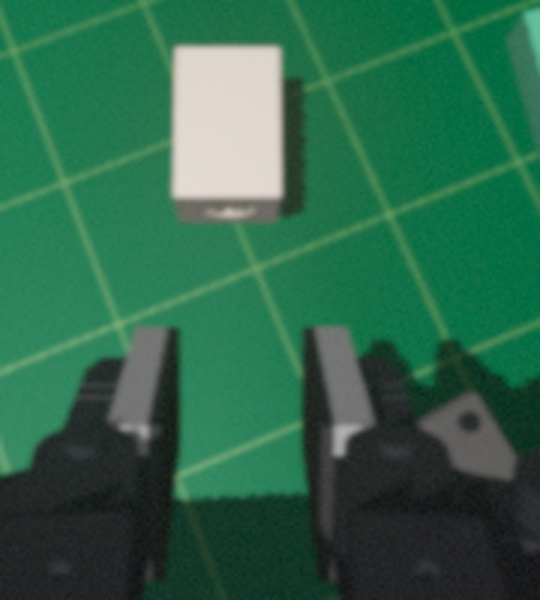

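```bash
python3 - <<'E'
from h import *
from scipy.spatial.transform import Rotation as R
s=env.get_state();p=env.camera_params("wrist");r=R.from_quat(s["orientation"],scalar_first=True)
for b in (0,19,40):
  for y in (-10,0,10):
    X=s["tcp_pos"]+r.apply([0,y/1e3,-b/1e3]);c=np.array(p["view"])@np.append(X,1)
    print(b,y,np.round(proj(p,X),1),"depth",round(-c[2],3))
V=np.array(p["view"]);print("cam in tool",r.inv().apply(-V[:3,:3].T@V[:3,3]-s["tcp_pos"]),"look",r.inv().apply(-V[2,:3]))
print(s["tcp_pos"],s["finger_gap"],s["clock"])
E
```

```text
0 -10 [260.1 233.8] depth 0.186
0 0 [276.8 233.8] depth 0.186
0 10 [293.6 233.8] depth 0.186
19 -10 [257.9 246.2] depth 0.168
19 0 [276.5 246.2] depth 0.168
19 10 [295.1 246.2] depth 0.168
40 -10 [254.9 263.6] depth 0.148
40 0 [276.1 263.6] depth 0.148
40 10 [297.2 263.6] depth 0.148
cam in tool [ 0.06557554  0.00184369 -0.17529691] look [-2.58362646e-01 -1.28211536e-04  9.66047994e-01]
[0.51377376 0.09162569 0.1881593 ] 0.020218298825648257 5.75
```

The block has not moved (the top view is identical), so the fingers closed without holding it. I'll descend again and close in short calls, watching gap and force.

```bash
python3 -m pendant '[{"fingers":65,"delta_pos":[0,0,0],"angular":[0,0,0]},{"fingers":65,"delta_pos":[0,0,0],"angular":[0,0,0]},{"fingers":65,"delta_pos":[0,0,0],"angular":[0,0,0]},{"fingers":65,"delta_pos":[0,0,20],"angular":[0,0,0]},{"fingers":65,"delta_pos":[0,0,30],"angular":[0,0,0]},{"fingers":65,"delta_pos":[0,0,40],"angular":[0,0,0]},{"fingers":65,"delta_pos":[0,0,40],"angular":[0,0,0]},{"fingers":65,"delta_pos":[0,0,20],"angular":[0,0,0]},{"fingers":65,"delta_pos":[0,0,0],"angular":[0,0,0]},{"fingers":65,"delta_pos":[0,0,0],"angular":[0,0,0]}]' 60
python3 - <<'E'
from h import *
from scipy.spatial.transform import Rotation as R
s=env.get_state();r=R.from_quat(s["orientation"],scalar_first=True)
print("delta tool",r.inv().apply(np.array([.5490,.1795,.0133])-s["tcp_pos"])*1000, s["joint_pos"].round(3))
E
```

```text
clock: 6.75
tcp_pos: [0.5412, 0.1584, 0.0572]
orientation: [-0.138, 0.804, 0.54, 0.205]
wrist_force: [-0.6, -0.4, 0.4]
finger_gap: 0.0648
delta tool [-1.298599   -0.74740467 49.28664071] [-0.146  0.243 -0.532  0.668  0.484  1.845]
```

```bash
python3 -m pendant '[{"fingers":65,"delta_pos":[-1.5,-0.7,16],"angular":[0,0,0]},{"fingers":65,"delta_pos":[0,0,16],"angular":[0,0,0]},{"fingers":65,"delta_pos":[0,0,12],"angular":[0,0,0]},{"fingers":65,"delta_pos":[0,0,5],"angular":[0,0,0]},{"fingers":65,"delta_pos":[0,0,0],"angular":[0,0,0]},{"fingers":65,"delta_pos":[0,0,0],"angular":[0,0,0]}]'
python3 -m pendant '[{"fingers":44,"delta_pos":[0,0,0],"angular":[0,0,0]},{"fingers":44,"delta_pos":[0,0,0],"angular":[0,0,0]},{"fingers":44,"delta_pos":[0,0,0],"angular":[0,0,0]}]'
python3 - <<'E'
from h import *
w=env.read_camera("wrist");s=env.read_camera("scene");t=env.read_camera("top")
cv2.imwrite("pics/w4.png",w);cv2.imwrite("pics/s4.png",s);cv2.imwrite("pics/t4.png",t)
c=lambda im,u,v:cv2.resize(im[v-50:v+50,u-65:u+65],(390,300),interpolation=cv2.INTER_CUBIC)
cv2.imwrite("pics/m4.png",np.vstack([np.hstack([cv2.resize(w,(390,300)),c(s,307,260)]),np.hstack([c(t,211,187),c(w,280,250)])]))
E
```

```text
clock: 7.35
tcp_pos: [0.5502, 0.1784, 0.0146]
orientation: [-0.137, 0.805, 0.54, 0.206]
wrist_force: [-0.4, 0.2, -0.3]
finger_gap: 0.065
clock: 7.65
tcp_pos: [0.5496, 0.1787, 0.0139]
orientation: [-0.138, 0.805, 0.54, 0.206]
wrist_force: [-0.6, -0.7, -0.3]
finger_gap: 0.0444
```

View pics/m4.png

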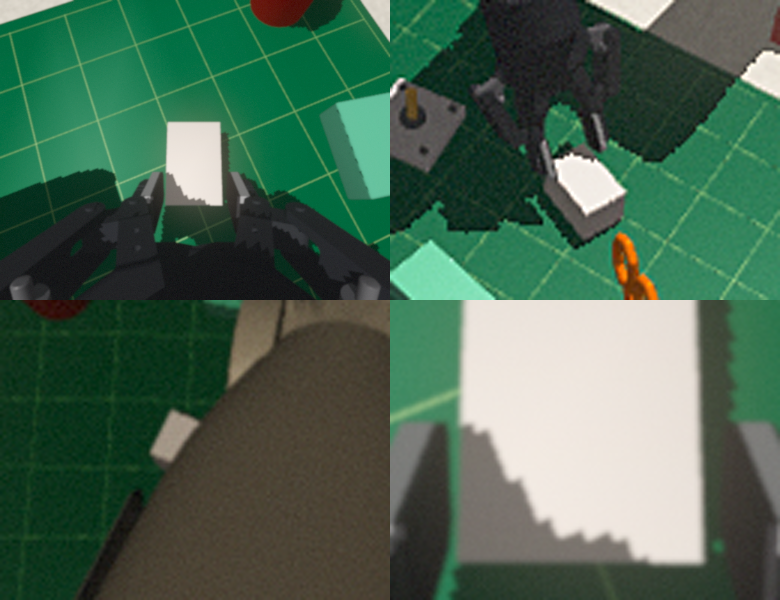

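In this picture the fingertips sit at about 38 mm behind the reported TCP. The 44 mm gap spans 95 px, which gives a depth of 0.148 m against 0.186 m for the TCP. The scene crop agrees: the tips hover near the block's top at the hole end. I'll advance along the tool axis in guarded steps, watching the force.

```bash
python3 -m pendant '[{"fingers":62,"delta_pos":[0,0,0],"angular":[0,0,0]},{"fingers":62,"delta_pos":[0,0,0],"angular":[0,0,0]},{"fingers":62,"delta_pos":[0,0,5],"angular":[0,0,0]},{"fingers":62,"delta_pos":[0,0,5],"angular":[0,0,0]},{"fingers":62,"delta_pos":[0,0,0],"angular":[0,0,0]}]'
python3 -m pendant '[{"fingers":62,"delta_pos":[0,0,5],"angular":[0,0,0]},{"fingers":62,"delta_pos":[0,0,0],"angular":[0,0,0]}]'
python3 - <<'E'
from h import *
w=env.read_camera("wrist");s=env.read_camera("scene")
cv2.imwrite("pics/w5.png",w)
c=lambda im,u,v:cv2.resize(im[v-50:v+50,u-65:u+65],(390,300),interpolation=cv2.INTER_CUBIC)
cv2.imwrite("pics/m5.png",np.hstack([c(s,307,260),cv2.resize(w,(390,300))]))
p=env.camera_params("scene")
X=env.get_state()["tcp_pos"];print(X,proj(p,X))
E
```

```text
clock: 8.3
tcp_pos: [0.5505, 0.1837, 0.0038]
orientation: [-0.138, 0.805, 0.54, 0.205]
wrist_force: [-0.7, -0.1, -0.2]
finger_gap: 0.0619
clock: 8.5
tcp_pos: [0.5517, 0.1858, -0.0003]
orientation: [-0.138, 0.805, 0.54, 0.205]
wrist_force: [-0.1, 0.5, 0.5]
finger_gap: 0.0622
[5.51919204e-01 1.85626071e-01 1.59037253e-04] (np.float64(307.2703381215428), np.float64(280.24716655861084))
```

The reported TCP is already below the mat top with zero force, so the offset is real. I'll continue in guarded steps and then close.

```bash
python3 -m pendant '[{"fingers":62,"delta_pos":[0,0,5],"angular":[0,0,0]},{"fingers":62,"delta_pos":[0,0,5],"angular":[0,0,0]},{"fingers":62,"delta_pos":[0,0,0],"angular":[0,0,0]}]'
python3 -m pendant '[{"fingers":62,"delta_pos":[0,0,4],"angular":[0,0,0]},{"fingers":62,"delta_pos":[0,0,0],"angular":[0,0,0]}]'
python3 -m pendant '[{"fingers":40,"delta_pos":[0,0,0],"angular":[0,0,0]},{"fingers":30,"delta_pos":[0,0,0],"angular":[0,0,0]},{"fingers":20,"delta_pos":[0,0,0],"angular":[0,0,0]},{"fingers":20,"delta_pos":[0,0,0],"angular":[0,0,0]},{"fingers":20,"delta_pos":[0,0,0],"angular":[0,0,0]}]' 50
```

```text
clock: 8.9
tcp_pos: [0.5534, 0.1902, -0.0092]
orientation: [-0.138, 0.805, 0.54, 0.205]
wrist_force: [-0.2, 0.6, 0.0]
finger_gap: 0.0621
clock: 9.1
tcp_pos: [0.5544, 0.1919, -0.0123]
orientation: [-0.138, 0.805, 0.54, 0.205]
wrist_force: [-1.0, 1.1, 0.4]
finger_gap: 0.062
clock: 9.6
tcp_pos: [0.5549, 0.1916, -0.0117]
orientation: [-0.138, 0.805, 0.54, 0.206]
wrist_force: [-0.3, -1.1, 2.5]
finger_gap: 0.0392
```

Gripped: the gap holds at 39 mm. Lifting straight up.

```bash
python3 -m pendant '[{"fingers":20,"delta_pos":[5,0,-9],"angular":[0,0,0]},{"fingers":20,"delta_pos":[10,0,-18],"angular":[0,0,0]},{"fingers":20,"delta_pos":[14,0,-26],"angular":[0,0,0]},{"fingers":20,"delta_pos":[14,0,-26],"angular":[0,0,0]},{"fingers":20,"delta_pos":[14,0,-26],"angular":[0,0,0]},{"fingers":20,"delta_pos":[14,0,-26],"angular":[0,0,0]},{"fingers":20,"delta_pos":[14,0,-26],"angular":[0,0,0]},{"fingers":20,"delta_pos":[10,0,-18],"angular":[0,0,0]},{"fingers":20,"delta_pos":[0,0,0],"angular":[0,0,0]}]' 60
python3 - <<'E'
from h import *
p=env.camera_params("wrist");w=env.read_camera("wrist");cv2.imwrite("pics/w6.png",w)
hsv=cv2.cvtColor(w,cv2.COLOR_BGR2HSV);m=((hsv[...,1]<60)&(hsv[...,2]>90)).astype(np.uint8)[100:330,200:360]
k=max(cv2.findContours(m,0,2)[0],key=cv2.contourArea);print(cv2.boundingRect(k))
print(env.get_state()["joint_pos"].round(3))
E
```

```text
clock: 10.5
tcp_pos: [0.5564, 0.1913, 0.1914]
orientation: [-0.136, 0.804, 0.54, 0.208]
wrist_force: [0.1, 0.1, -0.4]
finger_gap: 0.039
(10, 80, 141, 145)
[-0.075  0.138 -0.307  0.956  0.474  1.925]
```

```bash
python3 -m pendant '[{"fingers":20,"delta_pos":[0,0,-8],"angular":[0,-0.125,0]},{"fingers":20,"delta_pos":[0,0,-8],"angular":[0,-0.125,0]},{"fingers":20,"delta_pos":[0,0,-8],"angular":[0,-0.125,0]},{"fingers":20,"delta_pos":[0,0,-8],"angular":[0,-0.125,0]},{"fingers":20,"delta_pos":[0,0,0],"angular":[0,0,0]}]'
python3 -m pendant '[{"fingers":20,"delta_pos":[0,0,0],"angular":[0,0,-0.14]},{"fingers":20,"delta_pos":[0,0,0],"angular":[0,0,-0.14]},{"fingers":20,"delta_pos":[0,0,0],"angular":[0,0,-0.14]},{"fingers":20,"delta_pos":[0,0,0],"angular":[0,0,-0.14]},{"fingers":20,"delta_pos":[0,0,0],"angular":[0,0,-0.14]},{"fingers":20,"delta_pos":[0,0,0],"angular":[0,0,-0.14]},{"fingers":20,"delta_pos":[0,0,0],"angular":[0,0,-0.14]},{"fingers":20,"delta_pos":[0,0,0],"angular":[0,0,-0.14]},{"fingers":20,"delta_pos":[0,0,0],"angular":[0,0,-0.14]},{"fingers":20,"delta_pos":[0,0,0],"angular":[0,0,-0.14]},{"fingers":20,"delta_pos":[0,0,0],"angular":[0,0,-0.14]},{"fingers":20,"delta_pos":[0,0,0],"angular":[0,0,-0.14]}]'
python3 -m pendant '[{"fingers":20,"delta_pos":[0,0,0],"angular":[0,0,-0.14]},{"fingers":20,"delta_pos":[0,0,0],"angular":[0,0,-0.14]},{"fingers":20,"delta_pos":[0,0,0],"angular":[0,0,0]}]'
python3 - <<'E'
from h import *
from scipy.spatial.transform import Rotation as R
s=env.get_state();print(s["joint_pos"].round(3));print(R.from_quat(s["orientation"],scalar_first=True).as_matrix().round(3))
E
```

```text
clock: 11.05
tcp_pos: [0.5512, 0.1849, 0.2159]
orientation: [-0.0, 0.829, 0.559, -0.001]
wrist_force: [-0.1, 0.4, -2.1]
finger_gap: 0.0393
clock: 12.25
tcp_pos: [0.5495, 0.1815, 0.2154]
orientation: [-0.001, 0.137, 0.991, 0.001]
wrist_force: [0.2, -0.2, -1.6]
finger_gap: 0.0394
clock: 12.55
tcp_pos: [0.5496, 0.1815, 0.2156]
orientation: [-0.001, 0.0, 1.0, 0.001]
wrist_force: [0.4, -0.8, -0.4]
finger_gap: 0.0392
[0.179 0.319 0.098 1.353 0.002 0.18 ]
[[-1.     0.    -0.002]
 [ 0.     1.     0.001]
 [ 0.002  0.001 -1.   ]]
```

```bash
python3 -m pendant '[{"fingers":20,"delta_pos":[0,-20,-5],"angular":[0,0,0]},{"fingers":20,"delta_pos":[0,-40,-5],"angular":[0,0,0]},{"fingers":20,"delta_pos":[0,-40,-5],"angular":[0,0,0]},{"fingers":20,"delta_pos":[0,-40,-5],"angular":[0,0,0]},{"fingers":20,"delta_pos":[0,-30,-5],"angular":[0,0,0]},{"fingers":20,"delta_pos":[0,0,0],"angular":[0,0,0]}]'
python3 -m pendant '[{"fingers":20,"delta_pos":[0,0,0],"angular":[0,-0.107,0]},{"fingers":20,"delta_pos":[0,0,0],"angular":[0,-0.107,0]},{"fingers":20,"delta_pos":[0,0,0],"angular":[0,-0.107,0]},{"fingers":20,"delta_pos":[0,0,0],"angular":[0,-0.107,0]},{"fingers":20,"delta_pos":[0,0,0],"angular":[0,-0.107,0]},{"fingers":20,"delta_pos":[0,0,0],"angular":[0,-0.107,0]},{"fingers":20,"delta_pos":[0,0,0],"angular":[0,-0.107,0]},{"fingers":20,"delta_pos":[0,0,0],"angular":[0,-0.107,0]},{"fingers":20,"delta_pos":[0,0,0],"angular":[0,-0.107,0]},{"fingers":20,"delta_pos":[0,0,0],"angular":[0,-0.107,0]},{"fingers":20,"delta_pos":[0,0,0],"angular":[0,0,0]},{"fingers":20,"delta_pos":[0,0,0],"angular":[0,0,0]}]'
python3 - <<'E'
from h import *
from scipy.spatial.transform import Rotation as R
s=env.get_state();print(s["joint_pos"].round(3));print(R.from_quat(s["orientation"],scalar_first=True).as_matrix().round(3))
T=s["tcp_pos"];z=R.from_quat(s["orientation"],scalar_first=True).as_matrix()[:,2];B=T-.045*z
w=env.read_camera("wrist");a=env.read_camera("scene");t=env.read_camera("top")
for n,i in(("w7",w),("s7",a),("t7",t)):cv2.imwrite(f"pics/{n}.png",i)
out=[]
for n,i in(("scene",a),("top",t)):
    u,v=map(int,proj(env.camera_params(n),B));print(n,u,v)
    u=min(max(u,65),495);v=min(max(v,50),370);out.append(cv2.resize(i[v-50:v+50,u-65:u+65],(390,300),interpolation=cv2.INTER_CUBIC))
u,v=map(int,proj(env.camera_params("wrist"),B))
cv2.imwrite("pics/m7.png",np.vstack([np.hstack(out),np.hstack([cv2.resize(w,(390,300)),cv2.resize(w[v-75:v+75,u-97:u+98],(390,300))])]))
E
```

```text
clock: 13.15
tcp_pos: [0.5505, 0.0085, 0.2419]
orientation: [0.0, 0.004, 1.0, 0.0]
wrist_force: [0.4, 0.1, -0.8]
finger_gap: 0.0391
clock: 14.35
tcp_pos: [0.5662, 0.0112, 0.2722]
orientation: [0.489, -0.0, 0.872, 0.002]
wrist_force: [-0.4, -0.6, -0.7]
finger_gap: 0.039
[-0.254 -0.44  -1.028 -0.024  0.22  -0.133]
[[-0.521 -0.003  0.853]
 [ 0.002  1.     0.004]
 [-0.853  0.004 -0.521]]
scene 254 163
top 279 154
```

View pics/m7.png

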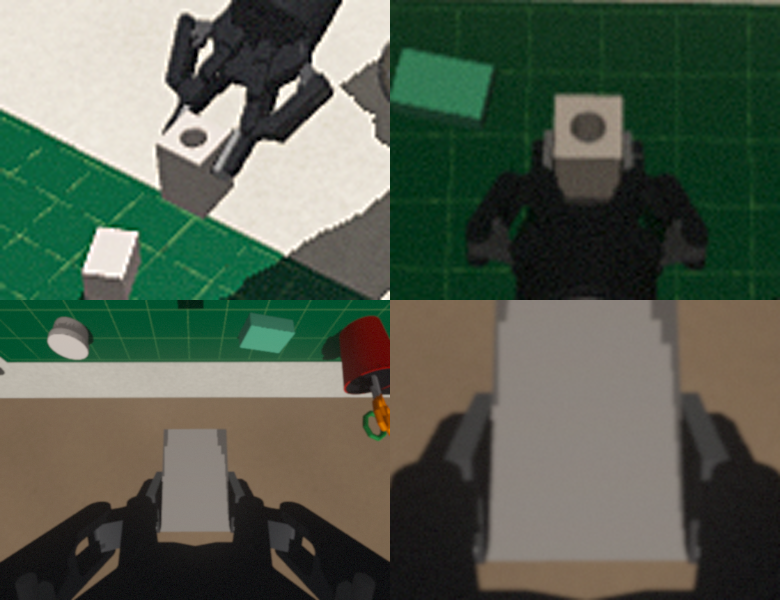

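The picture confirms the right block: the round hole points up, at (588,127) in the top crop, held evenly between the fingers, and the blank is still on the mat. Joint 3 is near its limit (−1.028), so I'll move outward and down a little, finish the tilt, and measure the hole against the pin.

```bash
python3 -m pendant '[{"fingers":20,"delta_pos":[-9,0,15],"angular":[0,0,0]},{"fingers":20,"delta_pos":[-9,0,15],"angular":[0,0,0]},{"fingers":20,"delta_pos":[-17,0,-10],"angular":[0,0,0]},{"fingers":20,"delta_pos":[-25,0,-15],"angular":[0,0,0]},{"fingers":20,"delta_pos":[-25,0,-15],"angular":[0,0,0]},{"fingers":20,"delta_pos":[-17,0,-10],"angular":[0,0,0]},{"fingers":20,"delta_pos":[0,0,0],"angular":[0,-0.045,0]},{"fingers":20,"delta_pos":[0,0,0],"angular":[0,0,0]},{"fingers":20,"delta_pos":[0,0,0],"angular":[0,0,0]}]'
cat > m.py <<'E'
from h import *
from scipy.spatial.transform import Rotation as R
s=env.get_state();r=R.from_quat(s["orientation"],scalar_first=True);T=s["tcp_pos"]
print(s["joint_pos"].round(3),"block x",r.apply([-.878,0,-.479]).round(3))
foot=T+r.apply([.0293,-.0008,-.0224]);hole=T+r.apply([-.0233,-.0008,-.0512])
t=env.read_camera("top");p=env.camera_params("top");u,v=proj(p,hole);print("foot",foot.round(4),"hole",hole.round(4),"pred px",u,v)
a,b=int(u),int(v);g=cv2.cvtColor(t,cv2.COLOR_BGR2GRAY)[b-25:b+25,a-25:a+25]
m=(g>100).astype(np.uint8);cs,hi=cv2.findContours(m,cv2.RETR_CCOMP,2)
for c,h in zip(cs,hi[0]):
    if h[3]>=0 and cv2.contourArea(c)>20:
        e=cv2.minEnclosingCircle(c)[0];print("hole px",e[0]+a-25,e[1]+b-25,cv2.contourArea(c),onz(p,e[0]+a-25,e[1]+b-25,hole[2]))
d=np.array([.567,.011,.075])-foot;print("to 18mm above pin, tool mm",r.inv().apply(d)*1000,"1mm down:",r.inv().apply([0,0,-1]))
E
python3 m.py
```

```text
clock: 15.4
tcp_pos: [0.6017, 0.0111, 0.3674]
orientation: [0.507, -0.0, 0.862, 0.002]
wrist_force: [-0.8, -0.2, -0.1]
finger_gap: 0.039
[-0.23  -0.446 -0.83   0.134  0.205 -0.112] block x [ 0.007 -0.003  1.   ]
foot [0.5679 0.0102 0.3527] hole [0.5682 0.0101 0.4126] pred px 280.6180365283943 101.88443478040905
hole px 280.1071434020996 102.0 131.0 [0.56802053 0.01084606 0.41262883]
to 18mm above pin, tool mm [ 2.43262607e+02 -1.22599420e-01  1.33868219e+02] 1mm down: [ 0.87451909 -0.0031839   0.48498064]
```

I had the sign wrong and went up, which did no harm. The predicted hole matches the image within 1 mm, and the block axis is vertical. Going down over the pin in stages.

```bash
python3 -m pendant '[{"fingers":20,"delta_pos":[17.5,0,9.7],"angular":[0,0,0]},{"fingers":20,"delta_pos":[30.6,0,17],"angular":[0,0,0]},{"fingers":20,"delta_pos":[30.6,0,17],"angular":[0,0,0]},{"fingers":20,"delta_pos":[30.6,0,17],"angular":[0,0,0]},{"fingers":20,"delta_pos":[30.6,0,17],"angular":[0,0,0]},{"fingers":20,"delta_pos":[17.5,0,9.7],"angular":[0,0,0]},{"fingers":20,"delta_pos":[0,0,0],"angular":[0,0,0]},{"fingers":20,"delta_pos":[0,0,0],"angular":[0,0,0]}]'
python3 m.py
```

```text
clock: 16.25
tcp_pos: [0.6302, 0.0102, 0.2234]
orientation: [0.486, -0.002, 0.874, 0.003]
wrist_force: [-0.3, 0.8, -0.4]
finger_gap: 0.0391
[-0.21  -0.187 -1.026 -0.273  0.185 -0.112] block x [ 0.056 -0.003  0.999]
foot [0.5957 0.0092 0.2103] hole [0.599  0.009  0.2702] pred px 280.88103387824674 124.70024003062451
hole px 280.5 125.0 88.0 [0.59836264 0.00974116 0.27015043]
to 18mm above pin, tool mm [130.08730308   1.43081847  46.92908622] 1mm down: [ 0.84966697 -0.00375136  0.52730633]
```

Joint 3's limit blocks the low, outward-pointing pose. With the tool pointing sideways (wrist on the right, −y, side) the arm needn't fold, so I'll rise, restore the tilt, and yaw about the vertical.

```bash
python3 -m pendant '[{"fingers":20,"delta_pos":[-20,0,-12],"angular":[0,0,0]},{"fingers":20,"delta_pos":[-34,0,-21],"angular":[0,0,0]},{"fingers":20,"delta_pos":[-20,0,-12],"angular":[0,0,0]},{"fingers":20,"delta_pos":[0,0,0],"angular":[0,-0.053,0]},{"fingers":20,"delta_pos":[0,0,0],"angular":[0,0,0]}]'
python3 -m pendant '[{"fingers":20,"delta_pos":[0,0,0],"angular":[-0.114,0,-0.063]},{"fingers":20,"delta_pos":[0,0,0],"angular":[-0.114,0,-0.063]},{"fingers":20,"delta_pos":[0,0,0],"angular":[-0.114,0,-0.063]},{"fingers":20,"delta_pos":[0,0,0],"angular":[-0.114,0,-0.063]},{"fingers":20,"delta_pos":[0,0,0],"angular":[-0.114,0,-0.063]},{"fingers":20,"delta_pos":[0,0,0],"angular":[-0.114,0,-0.063]},{"fingers":20,"delta_pos":[0,0,0],"angular":[-0.114,0,-0.063]},{"fingers":20,"delta_pos":[0,0,0],"angular":[-0.114,0,-0.063]},{"fingers":20,"delta_pos":[0,0,0],"angular":[-0.114,0,-0.063]},{"fingers":20,"delta_pos":[0,0,0],"angular":[-0.114,0,-0.063]},{"fingers":20,"delta_pos":[0,0,0],"angular":[0,0,0]},{"fingers":20,"delta_pos":[0,0,0],"angular":[0,0,0]}]'
python3 m.py
```

```text
clock: 16.8
tcp_pos: [0.6298, 0.01, 0.3114]
orientation: [0.511, -0.002, 0.86, 0.003]
wrist_force: [-0.7, 0.4, -2.7]
finger_gap: 0.0393
clock: 18.0
tcp_pos: [0.6324, 0.009, 0.3058]
orientation: [0.416, -0.488, 0.712, 0.287]
wrist_force: [-0.1, -0.7, -1.7]
finger_gap: 0.039
[-0.598  0.472  0.104  1.592  1.014 -2.018] block x [0.007 0.01  1.   ]
foot [ 0.6209 -0.0229  0.2912] hole [ 0.6213 -0.0224  0.3511] pred px 299.46799806765455 92.27673877045133
hole px 299.5 92.5 109.5 [ 0.62090895 -0.02242381  0.35113631]
to 18mm above pin, tool mm [182.74449217  61.81759049 116.48891221] 1mm down: [ 0.87216704 -0.00320936  0.48919767]
```

```bash
python3 -m pendant '[{"fingers":20,"delta_pos":[-2,20,3.5],"angular":[0,0,0]},{"fingers":20,"delta_pos":[-2,22,3.5],"angular":[0,0,0]},{"fingers":20,"delta_pos":[-1.8,20,3.5],"angular":[0,0,0]},{"fingers":20,"delta_pos":[18,0,10],"angular":[0,0,0]},{"fingers":20,"delta_pos":[34,0,19],"angular":[0,0,0]},{"fingers":20,"delta_pos":[34,0,19],"angular":[0,0,0]},{"fingers":20,"delta_pos":[34,0,19],"angular":[0,0,0]},{"fingers":20,"delta_pos":[34,0,19],"angular":[0,0,0]},{"fingers":20,"delta_pos":[18,0,10],"angular":[0,0,0]},{"fingers":20,"delta_pos":[0,0,0],"angular":[0,0,0]},{"fingers":20,"delta_pos":[0,0,0],"angular":[0,0,0]}]'
python3 m.py; python3 - <<'E'
from h import *
s=env.read_camera("scene");t=env.read_camera("top")
cv2.imwrite("pics/m8.png",np.hstack([cv2.resize(s[170:290,170:330],(400,300),interpolation=cv2.INTER_CUBIC),cv2.resize(t[120:240,200:360],(400,300),interpolation=cv2.INTER_CUBIC)]))
E
```

```text
clock: 19.15
tcp_pos: [0.5776, 0.043, 0.1134]
orientation: [0.417, -0.489, 0.711, 0.285]
wrist_force: [-0.6, -0.1, -0.8]
finger_gap: 0.0392
[-0.604  0.532 -0.326  1.107  1.012 -2.03 ] block x [0.001 0.012 1.   ]
foot [0.5662 0.0111 0.0988] hole [0.5663 0.0118 0.1588] pred px 279.0162789589986 161.7572579090947
to 18mm above pin, tool mm [20.6672803  -0.68571369 11.80134435] 1mm down: [0.87204748 0.00320846 0.48941077]
```

View pics/m8.png

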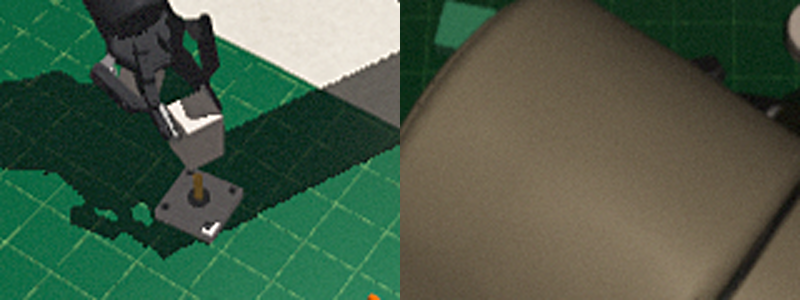

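The block is right over the pin in the scene view, with the pin at (200,185) in the crop. I'll lower to just above it, then press in millimetre steps.

```bash
python3 -m pendant '[{"fingers":20,"delta_pos":[10.5,0,5.9],"angular":[0,0,0]},{"fingers":20,"delta_pos":[10.5,0,5.9],"angular":[0,0,0]},{"fingers":20,"delta_pos":[9,0,5],"angular":[0,0,0]},{"fingers":20,"delta_pos":[0,0,0],"angular":[0,0,0]},{"fingers":20,"delta_pos":[0,0,0],"angular":[0,0,0]}]'
python3 -m pendant '[{"fingers":20,"delta_pos":[1.75,0,1],"angular":[0,0,0]},{"fingers":20,"delta_pos":[1.75,0,1],"angular":[0,0,0]},{"fingers":20,"delta_pos":[0,0,0],"angular":[0,0,0]}]'
python3 -m pendant '[{"fingers":20,"delta_pos":[1.75,0,1],"angular":[0,0,0]},{"fingers":20,"delta_pos":[0,0,0],"angular":[0,0,0]}]'
python3 -m pendant '[{"fingers":20,"delta_pos":[1.75,0,1],"angular":[0,0,0]},{"fingers":20,"delta_pos":[0,0,0],"angular":[0,0,0]}]'
python3 m.py|grep foot
```

```text
clock: 19.8
tcp_pos: [0.5774, 0.043, 0.0758]
orientation: [0.416, -0.488, 0.711, 0.287]
wrist_force: [0.9, -0.3, -0.9]
finger_gap: 0.0391
clock: 20.1
tcp_pos: [0.5777, 0.0427, 0.0723]
orientation: [0.416, -0.489, 0.711, 0.287]
wrist_force: [0.2, 0.2, -1.4]
finger_gap: 0.0393
clock: 20.3
tcp_pos: [0.5779, 0.0427, 0.0706]
orientation: [0.417, -0.489, 0.711, 0.286]
wrist_force: [-0.9, -1.1, 0.7]
finger_gap: 0.0389
clock: 20.5
tcp_pos: [0.5779, 0.0427, 0.0686]
orientation: [0.417, -0.489, 0.711, 0.286]
wrist_force: [-0.8, 0.2, 2.0]
finger_gap: 0.039
foot [0.5665 0.0108 0.054 ] hole [0.5667 0.0114 0.1139] pred px 279.13654529493004 168.7134656519549
```

The pin contacted at foot z≈0.057, as expected. Pressing 2 mm more and holding, with the force averaged.

```bash
python3 -m pendant '[{"fingers":20,"delta_pos":[0.9,0,0.5],"angular":[0,0,0]},{"fingers":20,"delta_pos":[0.9,0,0.5],"angular":[0,0,0]},{"fingers":20,"delta_pos":[0,0,0],"angular":[0,0,0]}]'
python3 -m pendant '[{"fingers":20,"delta_pos":[0.9,0,0.5],"angular":[0,0,0]},{"fingers":20,"delta_pos":[0,0,0],"angular":[0,0,0]},{"fingers":20,"delta_pos":[0,0,0],"angular":[0,0,0]}]'
python3 m.py|grep foot
python3 -m pendant '[{"fingers":20,"delta_pos":[0,0,0],"angular":[0,0,0]},{"fingers":20,"delta_pos":[0,0,0],"angular":[0,0,0]},{"fingers":20,"delta_pos":[0,0,0],"angular":[0,0,0]}]'
python3 - <<'E'
from h import *
f=[]
for i in range(8): env.read_camera("scene") if i else None; f.append(env.get_state()["wrist_force"][2])
print(np.round(f,2),np.mean(f))
E
```

```text
clock: 20.85
tcp_pos: [0.5779, 0.0427, 0.0665]
orientation: [0.417, -0.489, 0.711, 0.286]
wrist_force: [-0.4, -1.3, 3.7]
finger_gap: 0.0389
clock: 21.15
tcp_pos: [0.5779, 0.0427, 0.0655]
orientation: [0.417, -0.489, 0.711, 0.287]
wrist_force: [0.3, -1.9, 3.0]
finger_gap: 0.0392
foot [0.5665 0.0108 0.0509] hole [0.5667 0.0114 0.1108] pred px 279.12609248282564 169.20420664608992
clock: 21.5
tcp_pos: [0.5779, 0.0427, 0.0654]
orientation: [0.417, -0.489, 0.711, 0.286]
wrist_force: [1.4, -0.1, 4.6]
finger_gap: 0.0388
[4.58 3.82 3.96 4.74 4.29 4.2  4.45 3.43] 4.185933779863427
```

The mean net push is about 5 N, and the foot is about 6 mm below the pin's rest height. The pin has dipped. Now I'll lift off and hold.

```bash
python3 -m pendant '[{"fingers":20,"delta_pos":[-4.4,0,-2.4],"angular":[0,0,0]},{"fingers":20,"delta_pos":[-8.7,0,-4.9],"angular":[0,0,0]},{"fingers":20,"delta_pos":[-17.4,0,-9.8],"angular":[0,0,0]},{"fingers":20,"delta_pos":[-26,0,-14.6],"angular":[0,0,0]},{"fingers":20,"delta_pos":[-26,0,-14.6],"angular":[0,0,0]},{"fingers":20,"delta_pos":[-17.4,0,-9.8],"angular":[0,0,0]},{"fingers":20,"delta_pos":[-8.7,0,-4.9],"angular":[0,0,0]},{"fingers":20,"delta_pos":[0,0,0],"angular":[0,0,0]},{"fingers":20,"delta_pos":[0,0,0],"angular":[0,0,0]},{"fingers":20,"delta_pos":[0,0,0],"angular":[0,0,0]},{"fingers":20,"delta_pos":[0,0,0],"angular":[0,0,0]}]'
python3 m.py; python3 - <<'E'
from h import *
s=env.read_camera("scene")
cv2.imwrite("pics/s9.png",cv2.resize(s[100:340,130:450],(640,480),interpolation=cv2.INTER_CUBIC));print(abs(env.get_state()["qvel"]).max())
E
```

```text
clock: 22.95
tcp_pos: [0.5772, 0.0429, 0.1887]
orientation: [0.416, -0.488, 0.711, 0.287]
wrist_force: [-0.4, 0.3, -1.3]
finger_gap: 0.0394
[-0.604  0.448 -0.246  1.278  1.011 -2.032] block x [0.007 0.009 1.   ]
foot [0.5658 0.011  0.1741] hole [0.5662 0.0115 0.2341] pred px 279.2604875378807 148.081920758527
hole px 279.0 148.0 90.0 [0.56632023 0.01202207 0.23409269]
to 18mm above pin, tool mm [86.27782386 -1.40686722 48.80427515] 1mm down: [ 0.87243538 -0.00275148  0.48872174]
0.004950791923525069
```

View pics/s9.png

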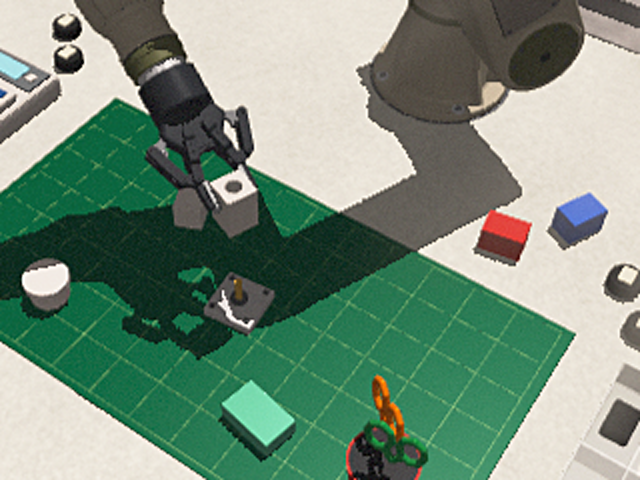

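The block is held upright with its hole visible at (233,186), the pin is back up at (238,290), and the cup, pot and sander have not moved.

```bash
python3 -c "
from workcell import env
print(env.hand_in())"
```

```text
the job is handed in; nothing more can be done
None
```

The drilled block was pressed closed-end down on the spring pin until it dipped. I then lifted it off and handed the job in at about 23 s, with the block still in the gripper and the hole up. The hand-in gave no verdict.

**What went wrong on the way:**
- **First grasp:** it closed on nothing. The fingertips are really about 38 mm behind the reported TCP at that opening, by the wrist image. The second grasp, deeper and in guarded steps, held at a 39 mm gap.
- **Outward-pointing pose:** going down over the pin this way put joint 3 almost at its limit (−1.03). I turned the tool sideways instead, which left the joint well clear.
- **One short move:** it went up instead of down because I had a sign wrong. Nothing was touched.

**Last checks:**
- **Press:** the foot was about 6 mm below the pin's rest height with a net push of about 5 N. The highest wrist reading was 4.6 N up, and the foot was within about 1–3 mm of the pin centre. The pin joint itself cannot be read, so the dip is inferred from height and force.
- **Final hold:** the block axis is within about 1° of vertical, computed from the tool pose. The hole seen from above agrees with the predicted position to 1 mm. The foot is at z ≈ 0.174 m, the grip reads 39 mm, and the arm is still.
- **Scene:** the last picture shows the pin back up, and the cup, pot and sanding block where they were; I judged this by eye and did not measure it.

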